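# Pump down the vacuum base of the board holder

## Task

Fix the circuit-board holder to the bench with its built-in vacuum pump: with the fingertips push the vent slide's tab fully in, towards the pump barrel, then press the pump's plunger right down and let it come right up, stroke after stroke, until the indicator pin stands fully out. Only push and press: do not grip or lift the holder, do not touch the pin itself, do not shove the holder about, and leave everything around it alone. Finish with the plunger released.

Things in the scene. Friction and masses are not known exactly. Their poses are not given: they have to be found in the camera images.
- holder: Circuit-board holder: loose, 2.5 kg grey base plate 190 (x) x 200 (y) mm, 24 mm high. Origin at bench level, 80 mm from the plate's -x edge (robot's side), 110 mm from its +x edge, midway in y; z up. A green board in two jaws covers the +x half (top about 60 mm). At x = -35 mm stand, along y: indicator turret (y -70 mm), pump barrel (y 0), vent slide (y about +80 mm)
- plunger_top (a point): Centre of the flat top of the pump's round black plunger head (42 mm across, 14 mm thick), 98 mm above the bench when up. Moves with the plunger, straight down; the barrel under it is 44 mm across and 55 mm high
- pump (a joint): Plunger pressed down, m: 0 up, 0.026 fully down (hard stop). Its spring needs 4 N at first, 14 N at the bottom, and returns it. With the vent shut, each stroke pressed right down and let right up raises the pin about 6 mm (the first 4 to 11 mm); strokes under about 18 mm may raise nothing
- vent (a joint): Vent slide pushed in, m: starts at 0 to 0.004 (open); 0.016 is fully shut (hard stop). Moves along the holder's -y, towards the pump barrel; stiff (2 N), stays where it is left. While it is open pumping does not raise the pin
- vent_face (a point): Centre of the outer face (holder's +y side, away from the barrel) of the vent slide's upright steel tab: the place to push. The tab is 28 mm wide along the holder's x, 12 mm thick along y, and stands 29 mm above the plate; this point is 42 mm above the bench and moves with the tab
- pin (a joint): How far the steel indicator pin has risen, m: 0 sunk, 0.034 to 0.035 fully out. It starts somewhere from 0 to 0.012 and stays where the pump leaves it; more strokes when it is fully out do no harm
- pin_top (a point): Top of the indicator pin (9 mm thick, its button-like cap 13 mm across), which stands upright in the short turret (32 mm across, 50 mm high above the bench). With the pin sunk this point is 62 mm above the bench, fully out about 96 mm. It moves with the pin
- spool_mid (a point): Bystander, loose, to be left alone: solder spool, bare metal, 54 mm across and 44 high, standing; point half-way up
- driver_tool_grip (a point): Bystander, loose, to be left alone: black-handled screwdriver, about 150 mm long, lying on the bench; point at its handle
- flask_mid (a point): Bystander, loose, to be left alone: white plastic bottle with black cap, 44 mm across and 85 high, standing; point half-way up
- meter_mid (a point): Bystander, loose, to be left alone: hand multimeter lying on its back, 85 x 170 x 36 mm; point at its centre
- heatsink_mid (a point): Bystander, loose, to be left alone: finned aluminium heat sink 50 x 40 x 28 mm; point at its centre
- tray_mid (a point): Bystander, loose, to be left alone: open grey parts tray with compartments, 70 x 120 x 28 mm; point at its centre
- adapter_mid (a point): Bystander, loose, to be left alone: small brass connector adapter standing on end, 18 mm across and 32 high; point half-way up

How it is judged:
By the outcome, as a careful person would: the job done as asked, in the order asked, and still so for the second after the job is handed in, with the robot touching nothing.
It also fails if it takes over 45 s, if anything falls off the work surface, if the arm or the gripper's body presses on something with over 40 N, if the wrist force passes 120 N, or if a joint passes its speed limit or range.

## Robot

A 7-joint arm with a two-finger parallel gripper is mounted at the origin on the work surface. World frame = base frame: x ahead of the robot, y to its left, z up, the work surface at z = 0. Lengths are in mm, angles in rad, forces in N, time in s.
With the tool pointing down it reaches from about 400 to 875 mm from the base axis. Payload 4.4 kg.
Tool frame: the origin (TCP) lies between the finger pads; the fingertips stand 22 mm ahead of it and the grasp point (between the pads) lies 3 mm ahead of it (tip_reach is the distance from the TCP to the fingertips, in mm); z points along the fingers, y is the direction in which the jaws open and shut (so a half turn about z gives the same grasp; the last joint's range is limited). The gripper opens to 85 mm and grips with 20 to 120 N. Pads are 22 mm wide; open, the fingers measure 114 mm over their backs; the gripper's body (76 mm by 85 mm) begins 54 mm behind the grasp point. The pads swing forward as they close: fully open they stand 13 mm farther back than shut.
Start: joints at [-1.376, 0.628, 0.038, 1.517, -0.027, 0.996, -0.02], TCP at [167.581, 628.04, 253.313] pointing down, gripper open.
Joint ranges: [-3.06, 3.06], [-0.37, 2.12], [-1.25, 1.32], [0.18, 2.47], [-1.1, 4.24], [0.23, 1.98], [-2.94, 2.94]. Speed limits (rad/s): [2.57, 2.57, 3.14, 3.14, 3.14, 3.14, 3.14].

## Interface

Orientations are given as [roll, pitch, yaw] about the fixed x, y, z axes, in that order (R = Rz(yaw) Ry(pitch) Rx(roll)).
In Python, from station import read_state, snapshot, hand_in, tip_reach gives the robot as it stands. The module is installed in compiled form; this text tells all that it offers.
- The arm moves only by the tool send_rows, never from a script. Its argument "deltas" is one flat list of numbers, 6 for each row, row after row: the shift along the world's x, y, z in mm, then the turn, a rotation vector about the world's x, y, z in rad. In form: [x, y, z, rx, ry, rz, x, y, z, rx, ry, rz, ...]. A call has 1 to 12 rows; each row is the pose to reach, as a shift and turn from the pose measured when the call began; what a row does not reach only later rows make up. A row lasts 1/8 s, in which the tool goes at most 62.5 mm and 10.7 degrees, less where a joint would pass 70% of its speed; a pose out of reach is approached as far as the arm can. A call with a gripper value outside its range is refused whole. "gripper" is the finger opening in mm, from 0 to 85.4, set as the call begins (left out, the last holds). The fingers move at their own pace and stop on an object; the grip force is fixed at half the most. Time passes only in rows, so rows that repeat a pose let the fingers close. It gives the time, the measured TCP pose, the force and the opening at its end, in the units of the state.
- read_state(): the state, without advancing time (a new reading comes with each control period).
- snapshot(name): name is "side" or "top"; returns a dict with "color" (420x560x3 uint8, red, green, blue), "range_z" (420x560 float32, mm along the optical axis (not along the pixel's ray), 0 where there is no reading), "fx", "fy", "cx", "cy" (pixels), "world_from_camera" (4x4, takes a point from camera to world coordinates). Camera axes: x right, y down, z forward; pixel columns grow to the right and rows downward; lengths in mm; the calibration is good to about 2 mm. A picture is of the moment at which its call begins.
- hand_in(): hands the job in, once; it reports no verdict.
The state is a dict: "time_s": time; "joint_positions": joint angles; "dq": joint speeds; "tau": joint torques, N m; "eef_pos": TCP position; "eef_rot": TCP orientation; "ft_force": force on the tool from outside, world axes, zero at the start; "torque": the same for the moment, N m; "opening": opening from 0.0 (shut) to 1.0 (fully open).
Only numpy, scipy, OpenCV 4.12 (cv2) and the standard library are available. Lean on these libraries where they do the work, as an engineer would, in place of code of your own. Each camera call takes 0.05 s, during which the arm holds its last target. There are 200 camera calls.

## Working session

There is one attempt and no reset: what is moved stays moved. The work goes in short steps, Python scripts to look and compute and a tool call to move; the robot and the scene stay as the last step left them, time stands still between calls to the robot, and variables do not carry over. Pictures are saved under pics/ and viewed, about 8 in all and at most 12, crops included, and the job is handed in when it is done.

Besides the shell and the picture viewer there is one more tool, called after ">>>" as name(argument=value, ...), one argument or row to a line, values as JSON. send_rows: Moves the arm, as the interface text tells. Its arguments: {"type":"object","properties":{"deltas":{"type":"array"},"gripper":{"type":"number"}},"required":["deltas"]}

```bash
mkdir -p pics
cat > h.py <<'E'
import numpy as np, cv2
from station import *
def snap(n,f):
    s=snapshot(n); np.savez('/tmp/'+f+'.npz',**s); cv2.imwrite(f'pics/{f}.png',s['color'][:,:,::-1]); return s
def world(s,u,v,d=None):
    z=s['range_z'][int(v),int(u)] if d is None else d
    p=np.array([(u-s['cx'])/s['fx']*z,(v-s['cy'])/s['fy']*z,z,1]); return (s['world_from_camera']@p)[:3]
E
python3 - <<'E'
from h import *
a=snap('top','top1');b=snap('side','side1')
print(a['world_from_camera'].round(2),b['world_from_camera'].round(2),a['fx'])
print(read_state())
E
```

```text
[[ 1.00000e-02 -9.90000e-01  1.10000e-01  4.66600e+02]
 [-1.00000e+00 -0.00000e+00  2.00000e-02  5.21400e+01]
 [-2.00000e-02 -1.10000e-01 -9.90000e-01  1.06623e+03]
 [ 0.00000e+00  0.00000e+00  0.00000e+00  1.00000e+00]] [[ 9.9000e-01 -8.0000e-02  1.0000e-01  4.8215e+02]
 [-1.2000e-01 -5.3000e-01  8.4000e-01 -6.7817e+02]
 [-1.0000e-02 -8.4000e-01 -5.4000e-01  5.5740e+02]
 [ 0.0000e+00  0.0000e+00  0.0000e+00  1.0000e+00]] 426.3342102425783
{'time_s': 0.1, 'joint_positions': array([-1.37580686,  0.62923504,  0.03843726,  1.51825734, -0.02704229,
        0.99632026, -0.01999428]), 'dq': array([-2.15809364e-04, -1.22910268e-03,  4.85561667e-04, -2.34861070e-03,
       -2.42107189e-03, -3.04658453e-05,  2.30528800e-03]), 'tau': array([ 3.29938666e-03, -5.64535975e+01,  1.23093098e+00, -1.93970758e+01,
        1.14341994e-02,  5.43179151e-03,  1.62899590e-05]), 'eef_pos': array([167.417963  , 627.52870365, 252.49633287]), 'eef_rot': array([-3.13988962e+00, -2.37759768e-05,  2.88079218e+00]), 'ft_force': array([-0.03322305, -0.34490756,  0.34855801]), 'torque': array([ 0.00874771, -0.01449507,  0.01559822]), 'opening': 1.0010281574054594}
```

View pics/top1.png

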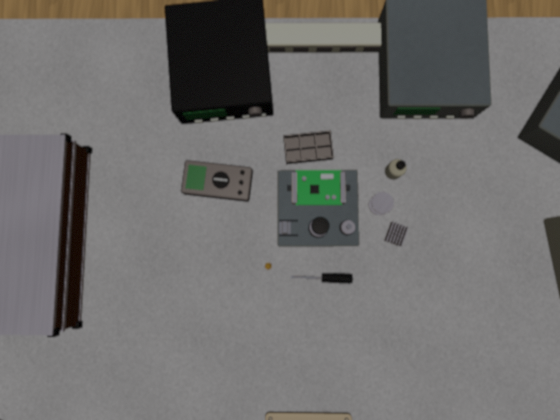

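View pics/side1.png

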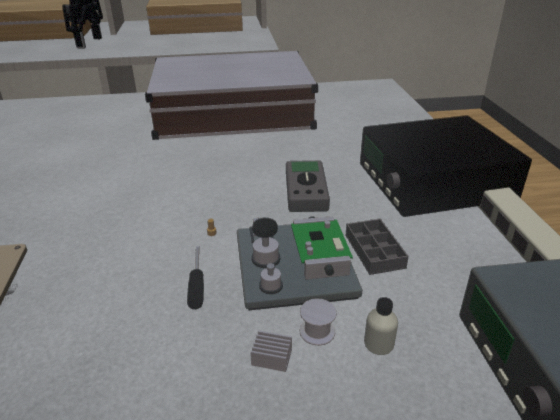

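The top view shows the holder at about (318,208), nearly square to the axes, with plunger (320,227), pin (348,227) and vent (288,228). The screwdriver lies at (335,278) and the adapter at (268,266). I'll enlarge both views.

Run:
```python
from h import *
a=np.load('/tmp/top1.npz');b=np.load('/tmp/side1.npz')
A=cv2.resize(a['color'][160:260,260:370],None,fx=5,fy=5,interpolation=2)
B=cv2.resize(b['color'][205:305,225:365],None,fx=5.5,fy=5.5,interpolation=2)
cv2.imwrite('pics/ca.png',A[:,:,::-1]);cv2.imwrite('pics/cb.png',B[:,:,::-1])
Z=a['range_z']; v,u=np.mgrid[160:260,260:370]
z=Z[v,u]; P=np.stack([(u-a['cx'])/a['fx']*z,(v-a['cy'])/a['fy']*z,z,np.ones_like(z)],-1)@a['world_from_camera'].T
P=P[...,:3]
for lo,hi in((90,106),(60,89),(46,54),(56,66)):
    m=((P[...,2]>lo)&(P[...,2]<hi)).astype(np.uint8)
    n,l,st,c=cv2.connectedComponentsWithStats(m)
    for i in range(1,n):
        if st[i,4]>5: print(lo,hi,st[i],P[l==i].mean(0).round(1),np.ptp(P[l==i],0).round(0))
m=(P[...,2]>14)&(P[...,2]<32)
r=cv2.minAreaRect(P[m][:,:2].astype(np.float32)); print(r, cv2.boxPoints(r))
for q in [(320,227),(348,227),(284,228),(288,228),(293,228)]: print(q,P[q[1]-160,q[0]-260])
```

```text
90 106 [ 51  56  19  19 260] [543.2 -21.7  99.3] [41. 41. 14.]
60 89 [32 12  5  7 15] [667.7  38.2  61.5] [15. 10.  4.]
60 89 [61 12 13  7 45] [665.1 -39.7  61.7] [15. 29.  5.]
60 89 [81 12  4  6 10] [667.  -78.9  61.4] [12.  7.  4.]
60 89 [42 15  4  5 16] [658.6  14.5  66.6] [11.  7. 10.]
60 89 [32 18  6 11 24] [645.8  36.2  61.5] [24. 12.  3.]
60 89 [81 21  5 10 22] [641.1 -79.   61. ] [22. 10.  4.]
60 89 [48 23 11 11 46] [633.   -9.4  61.4] [24. 24.  4.]
60 89 [32 30  4  7 15] [623.1  38.5  61.6] [14.  7.  3.]
60 89 [81 32  5  3  8] [623.5 -78.9  61.3] [ 5. 10.  2.]
60 89 [65 35  5  4 15] [613.  -41.3  66.9] [8. 9. 6.]
60 89 [71 35  5  4 16] [613.1 -55.7  66.6] [ 8.  9. 10.]
60 89 [32 37  4  6 12] [606.9  37.9  61.3] [12.  7.  3.]
60 89 [87 63  5  6 24] [543.9 -91.8  68.2] [12. 10.  7.]
46 54 [48 18  4  3  6] [ 6.57e+02 -4.00e-01  5.32e+01] [5. 7. 1.]
46 54 [27 25  5  6 16] [634.8  49.6  51.4] [12. 10.  6.]
46 54 [86 25  5  5 12] [638.  -92.   53.2] [10. 10.  2.]
46 54 [22 61  6 12 36] [542.3  58.5  52.4] [26. 12.  6.]
46 54 [ 81  60  14  13 110] [544.4 -91.   50.9] [29. 31.  8.]
56 66 [  32    9   54   36 1369] [637.7 -21.7  58.5] [ 86. 127.  10.]
56 66 [54 72  5  4  6] [525.5 -14.5  58.2] [7. 9. 3.]
((606.3917846679688, -21.70691680908203), (213.25132751464844, 200.17794799804688), 0.35358044505119324) [[ 499.15048    77.72216 ]
 [ 500.38583  -122.45199 ]
 [ 713.63306  -121.135994]
 [ 712.3977     79.038155]]
(320, 227) [538.21451311 -21.62650713  99.90742213]
(348, 227) [540.72731849 -89.13250079  70.37852313]
(284, 228) [538.93279556  60.38321354  52.25452415]
(288, 228) [540.47522948  50.82812647  31.31654787]
(293, 228) [540.92547871  38.60535062  25.86727707]
```

View pics/ca.png

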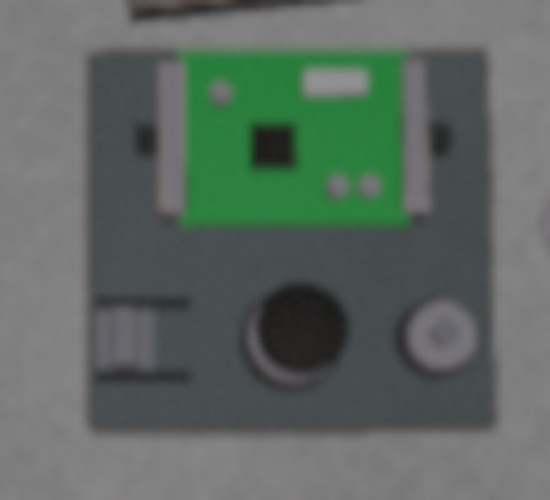

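View pics/cb.png

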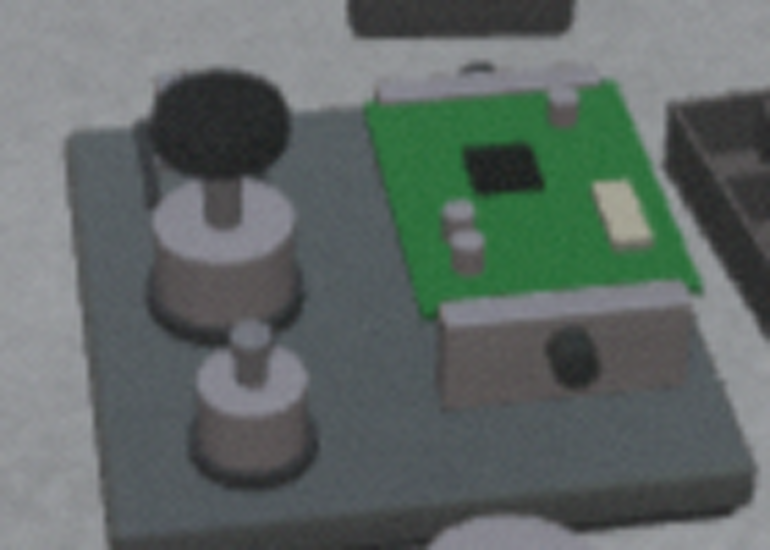

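The top depth agrees with the text: plunger top (543,-22,99), tab centre (542,58,52) so outer face y≈64.5, pin top (544,-92,~70), yaw ≈ 0. I'll shut the fingers and go to above the tab's outer side.

>>> send_rows(
  deltas=[31,-44,0,0,0,0.02,63,-88,0,0,0,0.04,94,-132,0,0,0,0.065,125,-176,0,0,0,0.09,157,-220,0,0,0,0.11,188,-264,0,0,0,0.13,219,-308,0,0,0,0.15,250,-352,0,0,0,0.175,282,-396,0,0,0,0.2,313,-440,0,0,0,0.22,344,-484,0,0,0,0.24,375,-525,0,0,0,0.26],
  gripper=0,
)

```text
time_s: 1.6
eef_pos: [543.1, 100.8, 252.2]
eef_rot: [-3.14, -0.0, 3.141]
ft_force: [1.1, 1.5, -0.1]
opening: 0.001
```

```bash
python3 -c "
from h import *
print(tip_reach if not callable(tip_reach) else tip_reach()); s=read_state(); print(s['eef_pos'],s['eef_rot'],s['ft_force'],s['opening'],s['joint_positions'])"
```

```text
22.0
[543.09407426 100.77409115 252.24850594] [-3.13977514e+00 -4.78234787e-04  3.14107646e+00] [ 1.05889054  1.52802682 -0.11593254] 0.0006406371193340923 [-0.2406863   0.48896983  0.00804185  1.79396446 -0.00279895  0.85956051
  1.33852348]
```

>>> send_rows(
  deltas=[0,0,-40,0,0,0,0,0,-85,0,0,0,0,0,-130,0,0,0,0,0,-170,0,0,0,0,0,-193,0,0,0,0,0,-193,0,0,0],
)

```text
time_s: 2.35
eef_pos: [541.4, 100.4, 57.4]
eef_rot: [-3.139, -0.005, 3.141]
ft_force: [-0.1, -0.4, 0.1]
opening: 0.004
```

Run:
```python
from h import *
a=snap('top','top2');b=snap('side','side2')
A=cv2.resize(a['color'][160:260,250:360],None,fx=3.5,fy=3.5,interpolation=2)
B=cv2.resize(b['color'][170:300,215:315],None,fx=3.5,fy=3.5,interpolation=2)
B=cv2.resize(B,(int(B.shape[1]*350/B.shape[0]),350)); cv2.imwrite('pics/c2.png',np.hstack([A,B])[:,:,::-1]); print(A.shape,B.shape,read_state()['ft_force'])
```

```text
(350, 385, 3) (350, 269, 3) [-0.15336006  0.77903367  0.59117531]
```

View pics/c2.png

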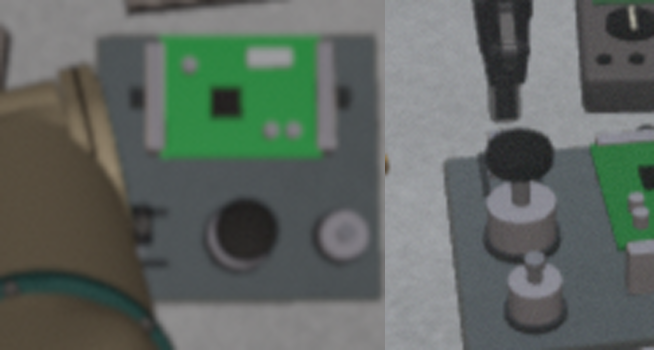

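The fingertips stand clear on the outer side of the tab, at the tab's height. I'll push -y slowly and watch the force.

>>> send_rows(
  deltas=[0,-7,0,0,0,0,0,-14,0,0,0,0,0,-17,0,0,0,0,0,-19,0,0,0,0,0,-21,0,0,0,0,0,-23,0,0,0,0,0,-25,0,0,0,0,0,-25,0,0,0,0],
)

```text
time_s: 3.45
eef_pos: [543.3, 76.3, 59.6]
eef_rot: [-3.14, -0.0, 3.141]
ft_force: [-0.0, 1.7, -0.0]
opening: -0.002
```

>>> send_rows(
  deltas=[0,-2,0,0,0,0,0,-4,0,0,0,0,0,-5,0,0,0,0,0,-5,0,0,0,0],
)

```text
time_s: 3.95
eef_pos: [543.4, 71.0, 59.6]
eef_rot: [-3.14, -0.0, 3.141]
ft_force: [-0.8, 1.9, -0.8]
opening: 0.002
```

>>> send_rows(
  deltas=[0,-2,0,0,0,0,0,-3,0,0,0,0,0,-3,0,0,0,0],
)

```text
time_s: 4.32
eef_pos: [543.4, 67.6, 59.6]
eef_rot: [-3.14, -0.0, 3.141]
ft_force: [-0.1, 1.5, 0.1]
opening: 0.003
```

Run:
```python
from h import *
b=snap('side','side3')
B=cv2.resize(b['color'][170:300,215:315],None,fx=4.5,fy=4.5,interpolation=2); cv2.imwrite('pics/c3.png',B[:,:,::-1]); s=read_state();print(s['ft_force'],s['eef_pos'])
a=snap('top','top3');Z=a['range_z']; v,u=np.mgrid[160:260,260:370]
z=Z[v,u]; P=np.stack([(u-a['cx'])/a['fx']*z,(v-a['cy'])/a['fy']*z,z,np.ones_like(z)],-1)@a['world_from_camera'].T
m=P[...,2]; k=((m>92)&(m<106)&(abs(P[...,1]+21)<26)&(abs(P[...,0]-543)<26)); print(P[k].mean(0))
k=(m>44)&(m<57)&(abs(P[...,0]-543)<14)&(P[...,1]>25)&(P[...,1]<70);print(k.sum(),P[k].mean(0),P[k].min(0),P[k].max(0))
```

```text
[-0.09037989  0.9712521   0.34978284] [543.36126991  67.57738538  59.59605449]
[543.25921229 -21.84406162  99.11654406   1.        ]<stdin>:7: RuntimeWarning: Mean of empty slice.
  ret = um.true_divide(
Traceback (most recent call last):
ValueError: zero-size array to reduction operation minimum which has no identity
```

>>> send_rows(
  deltas=[0,-2,0,0,0,0,0,-3,0,0,0,0,0,-3,0,0,0,0],
)

```text
time_s: 4.8
eef_pos: [543.4, 64.4, 59.6]
eef_rot: [-3.14, -0.0, 3.141]
ft_force: [0.2, 1.4, -0.1]
opening: -0.004
```

>>> send_rows(
  deltas=[0,-1,0,0,0,0,0,-2,0,0,0,0,0,-2,0,0,0,0],
)

```text
time_s: 5.18
eef_pos: [543.4, 62.5, 59.6]
eef_rot: [-3.14, -0.0, 3.141]
ft_force: [-0.3, 1.3, 0.2]
opening: 0.001
```

View pics/c3.png

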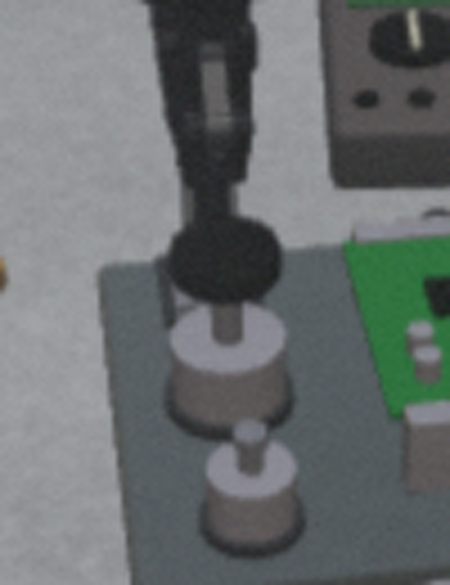

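The picture shows the fingertips at the tab, behind the plunger head at (220,260), and the holder unmoved. There is no stop yet, so I continue.

>>> send_rows(
  deltas=[0,-1,0,0,0,0,0,-2,0,0,0,0,0,-2,0,0,0,0],
)

```text
time_s: 5.55
eef_pos: [543.4, 62.3, 59.6]
eef_rot: [3.141, 0.0, -3.141]
ft_force: [-0.6, 6.3, -0.2]
opening: -0.004
```

>>> send_rows(
  deltas=[0,-1,0,0,0,0,0,-1.5,0,0,0,0,0,-1.5,0,0,0,0],
)

```text
time_s: 5.92
eef_pos: [543.4, 62.2, 59.7]
eef_rot: [3.14, 0.0, -3.14]
ft_force: [-1.1, 6.6, -0.0]
opening: 0.001
```

The stop is reached: the force rose from 1.4 to 6.5 N at y=62.3, about 16 mm after contact. I'll retreat and go above the plunger.

>>> send_rows(
  deltas=[0,8,0,0,0,0,0,28,0,0,0,0,0,28,40,0,0,0,0,28,90,0,0,0,0,0,90,0,0,0,0,-42,90,0,0,0,0,-84,90,0,0,0,0,-84,90,0,0,0,0,-84,72,0,0,0,0,-84,72,0,0,0],
)

```text
time_s: 7.18
eef_pos: [542.2, -21.6, 130.7]
eef_rot: [3.14, -0.003, -3.14]
ft_force: [0.1, 0.4, -0.7]
opening: 0.003
```

Run:
```python
from h import *
a=snap('top','top4');b=snap('side','side4')
B=cv2.resize(b['color'][170:300,205:345],None,fx=4.5,fy=4.5,interpolation=2); cv2.imwrite('pics/c4.png',B[:,:,::-1]); s=read_state();print(s['ft_force'],s['eef_pos'])
Z=a['range_z']; v,u=np.mgrid[160:260,260:370]
z=Z[v,u]; P=np.stack([(u-a['cx'])/a['fx']*z,(v-a['cy'])/a['fy']*z,z,np.ones_like(z)],-1)@a['world_from_camera'].T
m=P[...,2]
k=(m>44)&(m<57)&(abs(P[...,0]-543)<14)&(P[...,1]>25)&(P[...,1]<70);print(k.sum(),P[k].mean(0) if k.any() else '')
```

```text
[-0.04001351 -0.13032587 -0.50397718] [543.31822896 -21.37702375 131.75233286]
60 [542.46216209  43.73776958  54.11231744   1.        ]
```

View pics/c4.png

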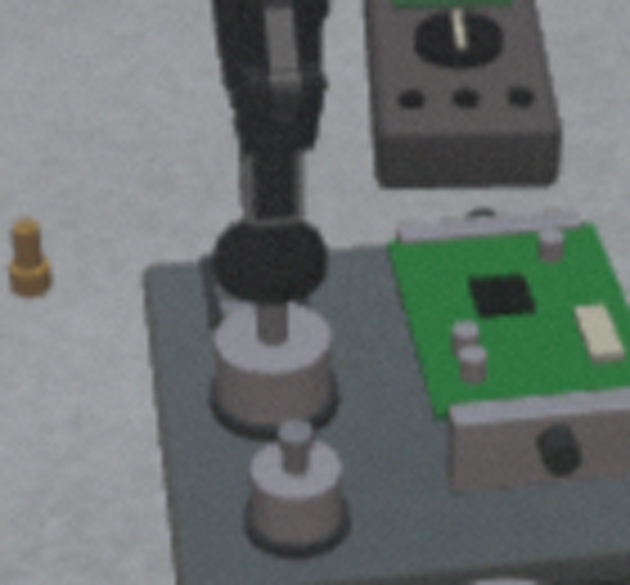

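The tab now sits at y=43.7 (moved 14.8 mm, so shut), and the shut fingertips stand centred above the plunger head at (270,225). First press: down to just above the expected bottom, and read the force.

>>> send_rows(
  deltas=[0,0,-10,0,0,0,0,0,-20,0,0,0,0,0,-28,0,0,0,0,0,-34,0,0,0,0,0,-36,0,0,0,0,0,-37,0,0,0,0,0,-37,0,0,0],
)

```text
time_s: 8.15
eef_pos: [544.1, -21.1, 95.8]
eef_rot: [3.14, 0.002, -3.139]
ft_force: [-1.3, 0.1, 14.4]
opening: 0.0
```

>>> send_rows(
  deltas=[0,0,-2,0,0,0,0,0,-4,0,0,0,0,0,-5,0,0,0,0,0,-5,0,0,0],
)

```text
time_s: 8.65
eef_pos: [544.2, -21.0, 93.8]
eef_rot: [3.14, 0.003, -3.139]
ft_force: [-7.5, 0.1, 32.5]
opening: -0.003
```

Hard stop at z≈93.8. Release fully, then stroke again.

>>> send_rows(
  deltas=[-0.5,0,10,0,0,0,-0.5,0,20,0,0,0,-0.5,0,30,0,0,0,-0.5,0,34,0,0,0,-0.5,0,34,0,0,0],
)

```text
time_s: 9.28
eef_pos: [543.6, -21.0, 127.6]
eef_rot: [3.14, 0.003, -3.139]
ft_force: [-0.2, -0.4, -0.3]
opening: 0.002
```

```bash
cat > pin.py <<'E'
from h import *
import sys
b=snap('side','s_'+sys.argv[1]); a=np.load('/tmp/side1.npz'); s=read_state(); print(s['eef_pos'].round(1),s['ft_force'].round(1))
# cap top row: pixel column of the pin; intersect rays with x,y of pin
T=np.linalg.inv(b['world_from_camera'])
for z in (62,70,80,90,96):
    p=T@[544,-91.8,z,1]; print(z,(p[0]/p[2]*b['fx']+b['cx']).round(1),(p[1]/p[2]*b['fy']+b['cy']).round(1))
v,u=np.mgrid[240:300,255:285]; z=b['range_z'][v,u]
P=np.stack([(u-b['cx'])/b['fx']*z,(v-b['cy'])/b['fy']*z,z,np.ones_like(z)],-1)@b['world_from_camera'].T
k=(np.hypot(P[...,0]-544,P[...,1]+91.8)<9)&(z>0); print('pin top',np.sort(P[k][:,2])[-8:].round(1))
E
python3 pin.py 1
```

```text
[543.4 -21.  127.4] [-0.2  0.3 -0.3]
62 272.4 266.5
70 272.3 262.6
80 272.2 257.6
90 272.1 252.5
96 272.0 249.5
pin top [73.4 73.5 73.5 73.6 73.7 73.9 74.  74.1]
```

>>> send_rows(
  deltas=[0,0,-10,0,0,0,0,0,-20,0,0,0,0,0,-30,0,0,0,0,0,-37,0,0,0,0,0,-37,0,0,0,0,0,-37,0,0,0,0,0,-25,0,0,0,0,0,-12,0,0,0,0,0,0,0,0,0,0,0,0,0,0,0,0,0,0,0,0,0],
)

```text
time_s: 10.7
eef_pos: [542.7, -21.0, 126.4]
eef_rot: [3.14, 0.0, -3.139]
ft_force: [-0.7, 0.4, 0.2]
opening: 0.002
```

```bash
python3 pin.py 2 | grep -v '^[0-9]'
python3 - <<'E'
from h import *
b=np.load('/tmp/side1.npz')
v,u=np.mgrid[240:300,255:285]; z=b['range_z'][v,u]
P=np.stack([(u-b['cx'])/b['fx']*z,(v-b['cy'])/b['fy']*z,z,np.ones_like(z)],-1)@b['world_from_camera'].T
k=(np.hypot(P[...,0]-544,P[...,1]+91.8)<9)&(z>0); print('baseline pin top',np.sort(P[k][:,2])[-8:].round(1))
E
```

```text
[542.7 -21.  126.4] [-0.2  0.1 -1.1]
pin top [79.2 79.2 79.3 79.4 79.4 79.5 79.5 79.6]
baseline pin top [67.4 67.4 67.6 67.6 67.6 67.6 67.6 67.7]
```

Each stroke raises the pin about 6 mm (67.6 → 74 → 79.5). Three more are needed to reach 96, and extra ones do no harm.

>>> send_rows(
  deltas=[0.5,0,-10,0,0,0,0.5,0,-20,0,0,0,0.5,0,-30,0,0,0,0.5,0,-36,0,0,0,0.5,0,-36,0,0,0,0.5,0,-36,0,0,0,0.5,0,-25,0,0,0,0.5,0,-12,0,0,0,0.5,0,1,0,0,0,0.5,0,1,0,0,0,0.5,0,1,0,0,0],
)

```text
time_s: 12.12
eef_pos: [542.6, -21.0, 126.5]
eef_rot: [3.14, -0.002, -3.139]
ft_force: [-0.1, 0.0, -0.2]
opening: 0.003
```

>>> send_rows(
  deltas=[0,0,-10,0,0,0,0,0,-20,0,0,0,0,0,-30,0,0,0,0,0,-37,0,0,0,0,0,-37,0,0,0,0,0,-37,0,0,0,0,0,-25,0,0,0,0,0,-12,0,0,0,0,0,1,0,0,0,0,0,1,0,0,0,0,0,1,0,0,0],
)

```text
time_s: 13.5
eef_pos: [541.8, -20.9, 126.5]
eef_rot: [3.14, -0.003, -3.139]
ft_force: [-0.1, -0.3, -0.5]
opening: -0.001
```

>>> send_rows(
  deltas=[0,0,-10,0,0,0,0,0,-20,0,0,0,0,0,-30,0,0,0,0,0,-37,0,0,0,0,0,-37,0,0,0,0,0,-37,0,0,0,0,0,-25,0,0,0,0,0,-12,0,0,0,0,0,1,0,0,0,0,0,1,0,0,0,0,0,1,0,0,0],
)

```text
time_s: 14.88
eef_pos: [541.0, -20.9, 126.4]
eef_rot: [3.14, -0.005, -3.139]
ft_force: [-1.5, 0.2, -0.9]
opening: 0.005
```

```bash
python3 pin.py 5 | grep -v '^[0-9]'
```

```text
[541.  -21.  126.4] [ 0.9  0.4 -0. ]
pin top [97.  97.  97.  97.3 97.3 97.5 97.6 98.4]
```

>>> send_rows(
  deltas=[2,0,-5,0,0,0,2,0,-18,0,0,0,2,0,-30,0,0,0,2,0,-37,0,0,0,2,0,-37,0,0,0,2,0,-37,0,0,0,2,0,-25,0,0,0,2,0,-12,0,0,0,2,0,1,0,0,0,2,0,1,0,0,0,2,0,1,0,0,0],
)

```text
time_s: 16.3
eef_pos: [542.5, -20.9, 126.6]
eef_rot: [3.14, -0.007, -3.139]
ft_force: [0.1, 0.5, -0.1]
opening: -0.001
```

>>> send_rows(
  deltas=[1,0,-5,0,0,0,1,0,-18,0,0,0,1,0,-30,0,0,0,1,0,-37,0,0,0,1,0,-37,0,0,0,1,0,-37,0,0,0,1,0,-25,0,0,0,1,0,-12,0,0,0,1,0,1,0,0,0,1,0,1,0,0,0,1,0,1,0,0,0],
)

```text
time_s: 17.68
eef_pos: [543.1, -20.9, 126.7]
eef_rot: [3.14, -0.008, -3.139]
ft_force: [0.2, 0.5, -0.0]
opening: 0.001
```

>>> send_rows(
  deltas=[0,0,40,0,0,0,0,0,90,0,0,0,0,40,130,0,0,0,0,90,150,0,0,0,0,140,150,0,0,0,0,190,150,0,0,0,0,240,150,0,0,0,0,240,150,0,0,0],
)

```text
time_s: 18.68
eef_pos: [541.5, 224.8, 275.3]
eef_rot: [3.137, -0.01, -3.131]
ft_force: [0.3, -1.0, -0.1]
opening: 0.003
```

```bash
python3 pin.py 7 | grep -v '^[0-9]'
python3 - <<'E'
from h import *
a=snap('top','top7')
Z=a['range_z']; v,u=np.mgrid[160:260,260:370]
z=Z[v,u]; P=np.stack([(u-a['cx'])/a['fx']*z,(v-a['cy'])/a['fy']*z,z,np.ones_like(z)],-1)@a['world_from_camera'].T
m=P[...,2]
for n,k in dict(vent=(m>44)&(m<57)&(abs(P[...,0]-543)<14)&(P[...,1]>25)&(P[...,1]<70),head=(m>92)&(np.hypot(P[...,0]-543,P[...,1]+21.7)<28),pin=(m>60)&(np.hypot(P[...,0]-544,P[...,1]+91.8)<14)).items(): print(n,k.sum(),P[k].mean(0).round(1),P[k][:,2].max())
b=cv2.imread('pics/s_7.png')
A=cv2.imread('pics/top7.png')[100:300,170:430]; cv2.imwrite('pics/c7.png',np.hstack([cv2.resize(A,(390,300)),cv2.resize(b,(400,300))]))
E
```

```text
[542.1 221.3 275.3] [ 0.7 -0.8 -0. ]
pin top [97.4 97.4 97.5 97.6 97.6 97.6 97.8 98.2]
vent 55 [542.   43.7  53.7   1. ] 56.24397150437812
head 259 [543.2 -21.7  99.3   1. ] 105.52119477669953
pin 32 [543.6 -90.9  92.9   1. ] 100.63520575100347
```

View pics/c7.png

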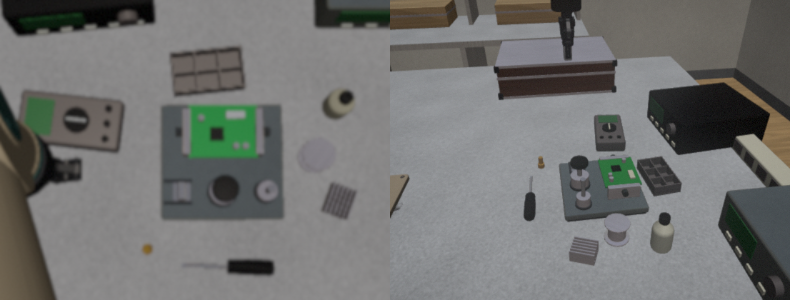

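The last picture shows the holder and all bystanders where they were, the pin standing out, the plunger up and the arm clear. The last two strokes left the pin unchanged at about 97.5, so it is at its limit.

```bash
python3 -c "
from station import *
print(hand_in())"
```

```text
the job is handed in; nothing more can be done
None
```

I pushed the vent slide fully in, then pumped seven full strokes until the pin stopped rising, and handed the job in at about 19 s of the 45 s allowed.

- **Vent:** The tab moved 14.8 mm and stopped hard, with the push force rising from about 1.4 to 6.5 N. It was still at the same place at the end.
- **Pin:** Its top measured 67.6 mm at the start, then 74, 79.5 and 97.5 mm. The last two strokes left it unchanged, so it is fully out. The 97.5 mm reading is about 1.5 mm above the stated 96 mm, which is within the camera calibration of about 2 mm.
- **Plunger:** It finished released, with its top at about 99 mm.
- **Surroundings:** By depth measurement the plunger head stayed at its starting x and y, so the holder had not shifted. The bystanders appeared undisturbed in the last pictures, and the arm ended clear of everything. The highest force I read at the end of a move was about 33 N at the wrist, during the first press.

No check failed.

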